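# Thread a drip pole through the two bushings of its bench bracket and hold it

## Robot

A 6-joint arm with a two-finger parallel gripper is mounted at the origin on a cart in front of the work surface, level with it; the furniture and walls round the work are solid. World frame = base frame: x ahead of the robot, y to its left, z up, the work surface at z = 0. Lengths are in m, angles in rad, forces in N, time in s.
With the tool pointing down it reaches from about 0.3 to 0.775 m from the base axis. Payload 14.6 kg.
Tool frame: the origin (TCP) lies on the centre line of the jaws, within the pads' length; the fingertips stand 17 mm ahead of it and the grasp point (between the pads) lies 2 mm behind it; z points along the fingers, y is the line along which they close (so a half turn about z gives the same grasp; the last joint's range is limited). The gripper opens to 94 mm and grips with 3 to 60 N. Pads are 16 mm wide; open, the fingers measure 119 mm over their backs; the gripper's body (75 mm by 177 mm) begins 78 mm behind the grasp point.
Start: joints at [1.255, 0.3, 1.521, -0, 1.321, -0.067], TCP at [0.135, 0.533, 0.222] pointing down, gripper open.
Joint ranges: [-3.03, 3.03], [-0.79, 2.21], [0.23, 2.52], [-1.04, 4.18], [0, 3.07], [-2.55, 2.55]. Speed limits (rad/s): [2.22, 2.22, 2.57, 3.14, 3.14, 3.14].

## Interface

Orientations are given as a unit quaternion [w, x, y, z].
In Python, from station import r, get_image gives the robot as it stands.
- The arm moves only by the tool move_arm, never from a script. Its argument "steps" is a list of rows, each a list of 7 numbers: the closure, from 0 (fully open) to 1 (shut), then the shift along the tool's x, y, z in cm, then the turn, a rotation vector about the tool's x, y, z in rad. In form: [[claw, x, y, z, rx, ry, rz], ...]. A call has 1 to 20 rows; each row shifts and turns the commanded pose from where the row before left it, along the tool's axes as they then stand; what a row does not reach is not made up. A row lasts 1/8 s, in which the tool goes at most 62.5 mm and 10.7 degrees, less where a joint would pass 70% of its speed; a pose out of reach is approached as far as the arm can. A call with a gripper value outside its range is refused whole. The fingers move at their own pace and stop on an object; the grip force is fixed at half the most. Time passes only in rows, so rows that do not move let the fingers close. It gives the time, the measured TCP pose, the force, the opening and the grip force at its end, in the units of the state.
- r.read_state(): the state, without advancing time (a new reading comes with each control period).
- get_image(name): name is "side" or "top"; returns a dict with "frame" (384x512x3 uint8, red, green, blue), "fx", "fy", "cx", "cy" (pixels), "eye" and "rotation" of the camera in the world. Camera axes: x right, y down, z forward; pixel columns grow to the right and rows downward; lengths in m; the calibration is good to about 2 mm. A picture is of the moment at which its call begins. There is no depth.
- r.job_done(): hands the job in; it is judged then, once.
The state is a dict: "clock": time; "joint_positions": joint angles; "dq": joint speeds; "effort": joint torques, N m; "ee_pos": TCP position; "eef_rot": TCP orientation; "force": force on the tool from outside, world axes, zero at the start; "ft_torque": the same for the moment, N m; "grip_width": finger opening in m; "grasp_force": force on a finger pad.
Only numpy, scipy, OpenCV 4.12 (cv2) and the standard library are available. Lean on these libraries where they do the work, as an engineer would, in place of code of your own. Each camera call takes 0.05 s, during which the arm holds its last target. There are 200 camera calls.

## Task

Fit the drip pole to its bench bracket: pull the pole with the twin hooks out of the storage block and thread its foot down through the bracket's upper bushing and on through the lower one. Finish while still holding the pole there in the gripper, upright, still and hanging free rather than jammed against the bushings, its foot showing below the lower bushing but hanging well clear of the bracket's base plate (about midway), so that a colleague can tighten the clamp screws. Leave the short pole with the round knob in its socket and do not disturb the other things on the worktop.

Things in the scene. Friction and masses are not known exactly. Their poses are not given: they have to be found in the camera images.
- hook_pole: The drip pole: steel rod, 10 mm thick, rounded foot, 0.1 to 0.2 kg. Origin at the foot's tip, z up the rod. Grey head block 20 (x) x 26 (y) x 34 mm at z = 170 to 204 mm: grip it across the 20 mm, fingers closing along the pole's x. Two hooks of 6 mm wire leave its +y and -y sides at z = 194, reach 43 mm out and up to z = 213. Starts loose in a socket of the storage block, x near the block's x.
- pole_foot (a point): Tip of the drip pole's foot (z = 0 of the pole).
- pole_mid (a point): Point on the drip pole's axis 90 mm above its foot.
- pole_head (a point): Centre of the drip pole's grip block, 187 mm above its foot.
- knob_pole: The other pole, in the other socket: a short one of the same 10 mm steel rod with a round grey knob (30 mm across, z = 72 to 104 mm) instead of the block and hooks; its top stands 114 mm above the worktop. Origin at its foot, z up. Not to be moved.
- stand: Fixed storage block: white, 56 (x) x 150 (y) mm, top 60 mm above the worktop, on a dark foot plate 80 x 172 x 8 mm. Origin on the worktop under its centre. Two upright sockets 13 mm wide, floor 10 mm above the worktop, 50 mm to either side of the centre along y. Either pole may be in either socket; block and bracket may change sides.
- bracket: Fixed bench bracket: white base plate 10 mm thick, column (121 mm tall) 56 mm to the +x side, two steel bushings on short arms, one straight above the other on one vertical axis. Origin on the worktop on that axis, z up. Each is 20 mm tall, 16 mm bore, mouth flared to 25 mm in its top 8 mm. Lower bushing z = 55 to 75 mm, upper 105 to 125 mm.
- bush_upper (a point): Centre of the upper bushing's mouth (its top), 125 mm above the worktop; the bore runs down from here.
- bush_lower (a point): Centre of the lower bushing's mouth (its top), 75 mm above the worktop; its underside is at 55 mm.
- vial: Bystander: small glass vial, 25 mm across, 46 mm tall. Origin at the centre of its underside. Loose, not to be disturbed.
- cups: Bystander: stack of white medicine cups, 39 mm across, 55 mm tall. Origin at the centre of its underside. Loose, not to be disturbed.
- vial_large: Bystander: large glass vial, 50 mm across, 112 mm tall. Origin at the centre of its underside. Loose, not to be disturbed.
- swabs: Bystander: lying carton, 63 x 111 x 55 mm. Origin at the centre of its underside. Loose, not to be disturbed.
- carton: Bystander: flat small carton, 46 x 91 x 30 mm. Origin at the centre of its underside. Loose, not to be disturbed.
- bottle: Bystander: white infusion bottle, 41 x 69 mm, 128 mm tall. Origin at the centre of its underside. Loose, not to be disturbed.
- tape: Bystander: roll of plaster tape, 54 mm across, 25 mm tall. Origin at the centre of its underside. Loose, not to be disturbed.
There are look-alikes about, which are no part of the job. There is more than one size of the bracket; the job needs the middle-sized.

How it is judged:
On the way, in this order (a step that is already met when the one before it is completed fails the run):
1. the hooked pole is lifted out of its socket (height (world z) of pole_foot above 0.065 m and contact force between the fingers and hook_pole above 1 N), for 0.1 s.
2. its foot has gone down through the upper bushing, and not yet through the lower one (horizontal distance between pole_foot and bush_upper below 0.009 m and z of pole_foot in the frame of bracket between 0.06 and 0.103 m and angle between hook_pole's own z axis and vertical below 0.2 rad), for 0.05 s.
3. its foot has gone through the lower bushing too (horizontal distance between pole_foot and bush_lower below 0.009 m and horizontal distance between pole_mid and bush_upper below 0.009 m and z of pole_foot in the frame of bracket between 0.011 and 0.053 m), for 0.1 s.
At the end, for the whole second after the job is handed in: Held by the gripper (over 1.5 N), the hooked pole spans both bushings: axis within 9 mm of theirs, tilt under 0.12 rad, foot 15 to 51 mm above the worktop (below the lower bushing, clear of the base), pressing the bracket under 12 N, still; knob pole within 20 mm of its start (horizontal distance between pole_foot and bush_lower below 0.009 m and horizontal distance between pole_mid and bush_upper below 0.009 m and z of pole_foot in the frame of bracket between 0.015 and 0.051 m and angle between hook_pole's own z axis and vertical below 0.12 rad and contact force between the fingers and hook_pole above 1.5 N and contact force between hook_pole and bracket below 12 N and linear speed of hook_pole below 0.02 m/s and distance of knob_pole from where it was at the start of the episode below 0.02 m); the arm keeps its last pose, push and grip.
It fails at once if the knob pole is pulled out or moved (distance of knob_pole from where it was at the start of the episode above 0.02 m).
It fails at once if a bystander is moved by more than 30 mm (distance of any of vial, cups, vial_large, swabs, carton, bottle, tape from where it was at the start of the episode above 0.03 m).
It also fails if it takes over 48 s, if anything falls off the work surface, if the arm or the gripper's body presses on something with over 40 N, if the wrist force passes 120 N, or if a joint passes its speed limit or range.

## Working session

There is one attempt and no reset: what is moved stays moved. The work goes in short steps, Python scripts to look and compute and a tool call to move; the robot and the scene stay as the last step left them, time stands still between calls to the robot, and variables do not carry over. Pictures are saved under pics/ and viewed, at most 10 in all, crops included, and the job is handed in when it is done.

Besides the shell and the picture viewer there is one more tool, called after "Call:" in YAML: its name, and indented under it one key for each argument. move_arm: Moves the arm, as the interface text tells. Its arguments: {"type":"object","properties":{"steps":{"type":"array","items":{"type":"array","items":{"type":"number"}}}},"required":["steps"]}

```bash
mkdir -p pics
cat > h.py <<'E'
import numpy as np, cv2, json
from station import r, get_image
def snap(n,fn):
    d=get_image(n); cv2.imwrite('pics/'+fn,d['frame'][:,:,::-1]); 
    np.savez('pics/'+n+'.npz',**{k:np.array(v) for k,v in d.items()}); return d
def load(n): return np.load('pics/'+n+'.npz')
def ray(d,u,v):
    R=np.array(d['rotation']).reshape(3,3); return np.array(d['eye']), R@np.array([(u-d['cx'])/d['fx'],(v-d['cy'])/d['fy'],1])
def atz(d,u,v,z):
    e,q=ray(d,u,v); return e+q*(z-e[2])/q[2]
def proj(d,p):
    R=np.array(d['rotation']).reshape(3,3); c=R.T@(np.array(p)-d['eye']); return np.array([d['fx']*c[0]/c[2]+d['cx'],d['fy']*c[1]/c[2]+d['cy']])
E
python3 - <<'E'
from h import *
for n in('top','side'):
    d=snap(n,n+'0.png'); print(n,d['fx'],d['cx'],d['cy'],d['eye'],np.round(d['rotation'],3).tolist())
    im=cv2.imread(f'pics/{n}0.png'); cv2.imwrite(f'pics/{n}0b.png',cv2.resize(im,(800,600),interpolation=cv2.INTER_CUBIC))
print(r.read_state())
E
```

```text
top 427.93345045571823 255.27699980240777 189.23787389258027 [0.30825193 0.07502318 1.47259985] [-0.065, 0.71, -0.699, 0.063]
side 365.1721219357332 250.79364505421148 197.8083632516467 [ 0.25102506 -0.80454772  0.80089775] [-0.457, 0.874, -0.148, 0.069]
{'clock': 0.1, 'joint_positions': array([ 1.25540079e+00,  3.00411928e-01,  1.52152014e+00, -4.69825869e-06,
        1.32069775e+00, -6.66093952e-02]), 'dq': array([-0.00079594, -0.00054687, -0.0027587 ,  0.00131492,  0.00197265,
       -0.00018072]), 'effort': array([ 1.03960112e-03, -5.32647014e+01, -3.53279793e+01,  7.10196700e-02,
        2.35724525e-02, -7.41116310e-05]), 'ee_pos': array([0.13536627, 0.53285619, 0.22194456]), 'eef_rot': array([-9.62146213e-05,  1.24071923e-01,  9.92273092e-01, -5.09581749e-04]), 'force': array([ 0.39021217, -0.42006615,  0.3039322 ]), 'ft_torque': array([-0.0109713 , -0.02150385, -0.01794422]), 'grasp_force': 0.0, 'grip_width': 0.09387124627505833}
```

View pics/top0b.png

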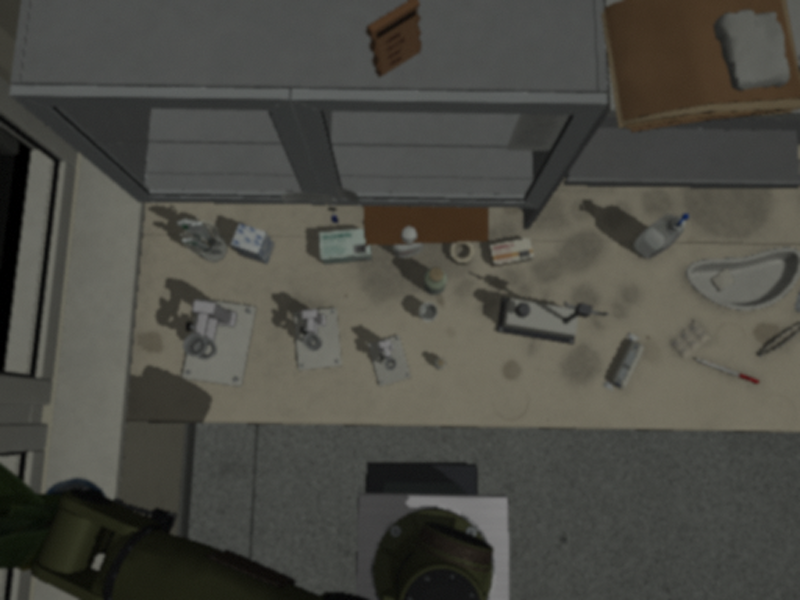

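View pics/side0b.png

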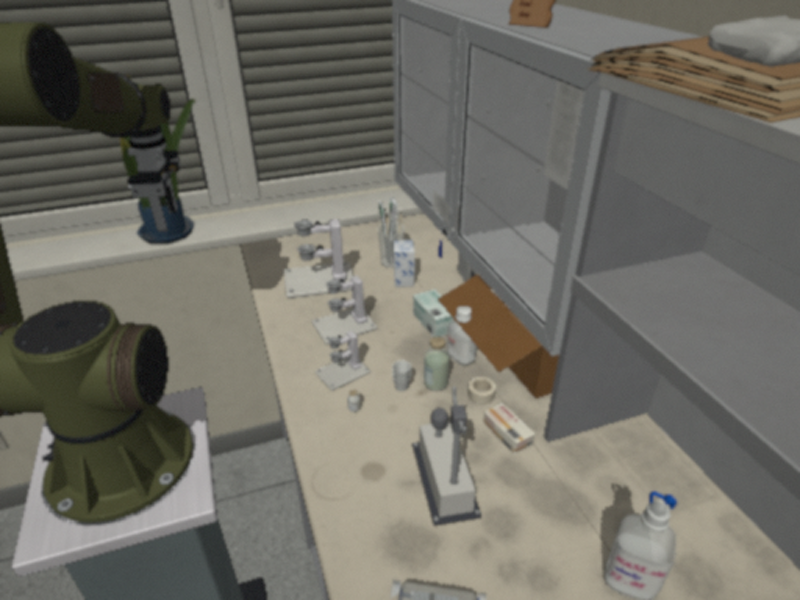

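The top view shows three brackets at about (205,335), (312,335) and (388,355) in the enlarged picture, so the middle one is at (312,335). The stand is at (540,318), with the hook pole on the right (-y) at about (583,312) and the knob pole at (520,310). I'll crop in closer.

Run:
```python
from h import *
def crop(n,x,y,w,h,s): 
    im=load(n)['frame'][y:y+h,x:x+w,::-1]; im=np.clip(im*1.6,0,255).astype(np.uint8); return cv2.resize(im,(w*s,h*s),interpolation=cv2.INTER_CUBIC)
a=crop('top',180,185,50,60,8); b=crop('top',310,170,50,60,8)   # 400x480 each
cv2.imwrite('pics/c1.png',np.hstack([a,b]))
a=crop('side',195,165,50,70,8); b=crop('side',260,250,50,70,8)
cv2.imwrite('pics/c2.png',np.hstack([a,b]))
```

```text
(no output)
```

View pics/c1.png

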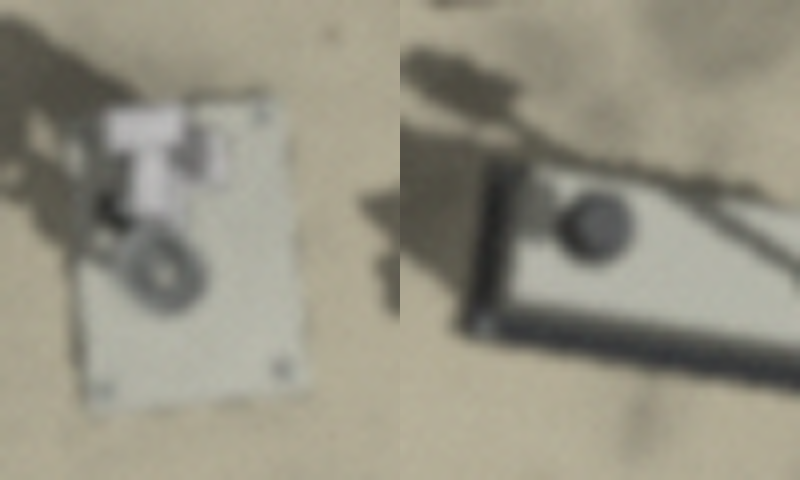

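View pics/c2.png

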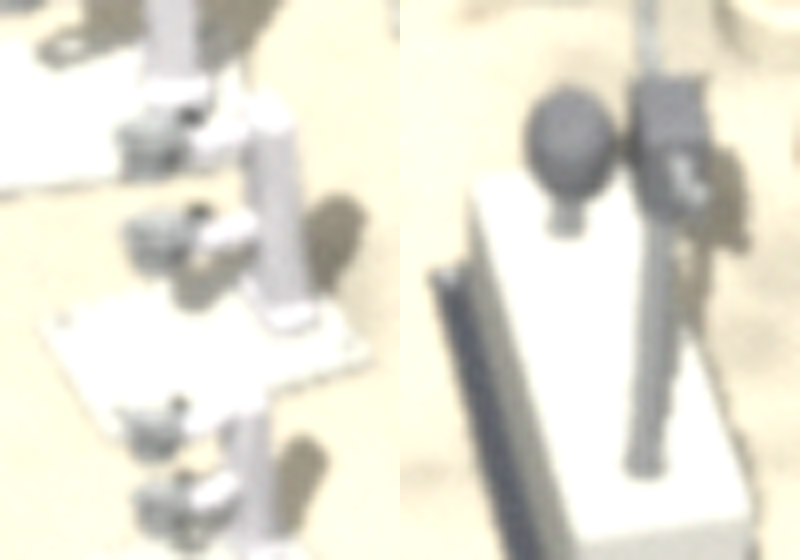

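Crop c1 has the middle bracket's upper ring centred at native top (200.4,219). In c2 its mouth is at about side (214,181), and the hook pole enters the block at side about (290.5,308). Next I need the whole hook pole enlarged.

Run:
```python
from h import *
t,s=load('top'),load('side')
B=atz(t,200.4,219,.125); print('B',B, 'side proj',proj(s,B), 'from side',atz(s,214,181,.125))
for c in [(180+80/8,185+105/8),(180+280/8,185+95/8),(180+305/8,185+390/8),(180+88/8,185+410/8)]: print(atz(t,*c,.01)[:2])
def crop(n,x,y,w,h,s): 
    im=load(n)['frame'][y:y+h,x:x+w,::-1]; im=np.clip(im*(1.6 if n=='top' else 1.1),0,255).astype(np.uint8); return cv2.resize(im,(w*s,h*s),interpolation=cv2.INTER_CUBIC)
a=crop('top',310,170,90,56,8); cv2.imwrite('pics/c3.png',a)
cv2.imwrite('pics/c4.png',crop('side',250,240,75,100,6))
```

```text
Traceback (most recent call last):
  File "h.py", line 10, in atz
    e,q=ray(d,u,v); return e+q*(z-e[2])/q[2]
        ~~~^^^^^^^
  File "h.py", line 8, in ray
    R=np.array(d['rotation']).reshape(3,3); return np.array(d['eye']), R@np.array([(u-d['cx'])/d['fx'],(v-d['cy'])/d['fy'],1])
ValueError: cannot reshape array of size 4 into shape (3,3)
```

Rotation is a quaternion [w,x,y,z], so I'll fix the helper.

```bash
sed -i "s/np.array(d\['rotation'\]).reshape(3,3)/Rot.from_quat(d['rotation'],scalar_first=True).as_matrix()/; 1a from scipy.spatial.transform import Rotation as Rot" h.py
python3 - <<'E'
from h import *
t,s=load('top'),load('side')
B=atz(t,200.4,219,.125); print('B',B, 'side proj',proj(s,B), 'from side',atz(s,214,181,.125))
for c in [(180+80/8,185+105/8),(180+280/8,185+95/8),(180+305/8,185+390/8),(180+88/8,185+410/8)]: print(atz(t,*c,.01)[:2])
def crop(n,x,y,w,h,s): 
    im=load(n)['frame'][y:y+h,x:x+w,::-1]; im=np.clip(im*(1.6 if n=='top' else 1.1),0,255).astype(np.uint8); return cv2.resize(im,(w*s,h*s),interpolation=cv2.INTER_CUBIC)
a=crop('top',310,170,90,56,8); cv2.imwrite('pics/c3.png',a)
cv2.imwrite('pics/c4.png',crop('side',250,240,75,100,6))
E
```

```text
B [0.45699566 0.25122455 0.125     ] side proj [211.41271451 181.97078137] from side [0.4669524  0.25426012 0.125     ]
[0.54165437 0.30503846]
[0.54734574 0.21864225]
[0.42013719 0.20389255]
[0.41024532 0.29601982]
```

View pics/c3.png

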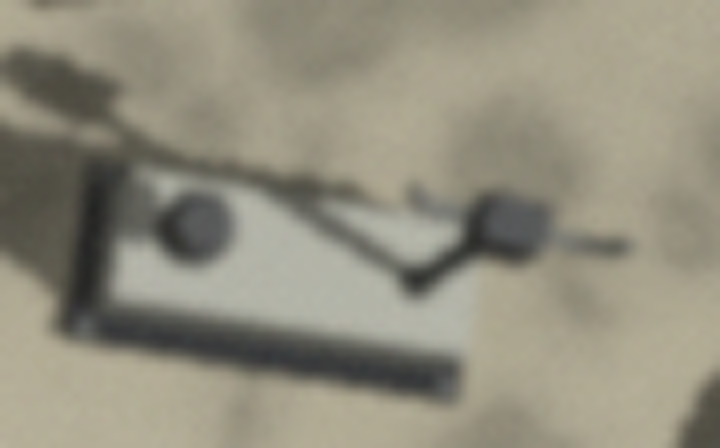

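View pics/c4.png

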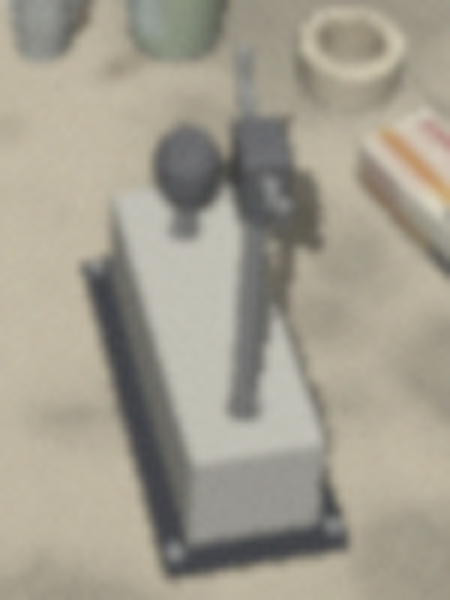

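c3: the rod enters the block at top (361.9,205.6), the head's centre is at about (373.9,198.2), and the hook tips are at (362,194) and (388,200.4). c4: the rod enters at side (290.8,308.7), the head's centre is at about (294,268).

```bash
cat >> h.py <<'E'
def tri(d1,p1,d2,p2):
    e1,a=ray(d1,*p1); e2,b=ray(d2,*p2)
    k=np.linalg.lstsq(np.c_[a,-b],e2-e1,rcond=None)[0]; A=e1+a*k[0]; B=e2+b*k[1]
    return (A+B)/2, np.linalg.norm(A-B)
E
python3 - <<'E'
from h import *
t,s=load('top'),load('side')
c3=lambda u,v:(310+u/8,170+v/8); c4=lambda u,v:(250+u/6,240+v/6)
print('rod z.06 top',atz(t,*c3(415,283),.06),'side',atz(s,*c4(245,412),.06))
print('head tri',tri(t,c3(511,226),s,c4(264,167)), 'top z.2',atz(t,*c3(511,226),.2),'side z.197',atz(s,*c4(264,167),.197))
a,b=atz(t,*c3(415,188),.223),atz(t,*c3(628,243),.223); print('hooks',a,b,(a+b)/2,np.linalg.norm(a-b),np.degrees(np.arctan2(*(a-b)[:2])))
print('head corners top', [atz(t,*c3(*p),.214)[:2] for p in((475,190),(550,200),(543,255))])
print('knob',atz(t,*c3(197,226),.1),atz(s,*c4(188,165),.098))
print('foot plate',[atz(t,*c3(*p),.008)[:2] for p in((88,155),(62,333),(460,402))])
print('top block',[atz(t,*c3(*p),.06)[:2] for p in((118,168),(108,300),(470,350))])
print('hook tips side',atz(s,*c4(244,45),.223),atz(s,*c4(272,190),.223))
# small bush lower etc
print('lower bush side',atz(s,195+157/8,165+228/8,.075))
E
```

```text
rod z.06 top [ 0.51787491 -0.27663634  0.06      ] side [ 0.52220108 -0.28269164  0.06      ]
head tri (array([ 0.52169355, -0.27965303,  0.19835346]), np.float64(0.004268961569064886)) top z.2 [ 0.51932279 -0.27855911  0.2       ] side z.197 [ 0.52454058 -0.27856493  0.197     ]
hooks [ 0.529234   -0.23711496  0.223     ] [ 0.50979892 -0.31514591  0.223     ] [ 0.51951646 -0.27613043  0.223     ] 0.0804148686137508 13.986019094374814
head corners top [array([ 0.53040624, -0.26171687]), array([ 0.52704349, -0.2895475 ]), array([ 0.50625624, -0.28618197])]
knob [ 0.53398179 -0.17887684  0.1       ] [ 0.53848795 -0.18006633  0.098     ]
foot plate [array([ 0.57967864, -0.14907074]), array([ 0.50153205, -0.13689591]), array([ 0.47428468, -0.30735802])]
top block [array([ 0.56469047, -0.15361774]), array([ 0.50879474, -0.14866912]), array([ 0.49012294, -0.29862738])]
hook tips side [ 0.53212756 -0.2398689   0.223     ] [ 0.5107998  -0.31242878  0.223     ]
lower bush side [0.46477419 0.25119272 0.075     ]
```

Run:
```python
from h import *
t,s=load('top'),load('side'); k=.64
for n,a,b in [('door bottom R corner',(530,203),(552,352)),('div bottom',(527,226),(548,437)),('mid door bottom',(303,202),(457,238))]:
    print(n,tri(t,(a[0]*k,a[1]*k),s,(b[0]*k,b[1]*k)))
print('cabinet top front edge',tri(t,(605*k,100*k),s,(600*k,75*k)))
```

```text
door bottom R corner (array([ 0.73810244, -0.18160506,  0.1868401 ]), np.float64(0.0024532549390163957))
div bottom (array([ 0.74318657, -0.20942053,  0.0066    ]), np.float64(0.0017343463797702284))
mid door bottom (array([0.7530739 , 0.27288107, 0.17055377]), np.float64(0.030985366666881627))
cabinet top front edge (array([ 0.72907251, -0.19292223,  0.63517261]), np.float64(0.008950311212249472))
```

Call:
move_arm:
  steps:
    - [0,0,0,-5,0,0,0.17]
    - [0,0,0,-5,0,0,0.17]
    - [0,0,0,-4,0,0,0.17]
    - [0,0,0,0,0,0,0.17]
    - [0,0,0,0,0,0,0.17]
    - [0,0,0,0,0,0,0.17]
    - [0,0,0,0,0,0,0.17]
    - [0,0,0,0,0,0,0.17]
    - [0,0,0,0,0,0,0.17]
    - [0,0,0,0,0,0,0]

```text
clock: 1.35
ee_pos: [0.1354, 0.533, 0.3621]
eef_rot: [0.0, 0.776, 0.63, -0.0]
force: [0.3, -0.4, 0.6]
grip_width: 0.0942
grasp_force: 0.0
```

Call:
move_arm:
  steps:
    - [0,-4,3,0,0,0,0]
    - [0,-4,3,0,0,0,0]
    - [0,-4,3,0,0,0,0]
    - [0,-4,3,0,0,0,0]
    - [0,-4,3,0,0,0,0]
    - [0,-4,3,0,0,0,0]
    - [0,-4,3,0,0,0,0]
    - [0,-4,3,0,0,0,0]
    - [0,-4,3,0,0,0,0]
    - [0,-4,3,0,0,0,0]
    - [0,-4,3,0,0,0,0]
    - [0,-4,3,0,0,0,0]
    - [0,-4,3,0,0,0,0]
    - [0,-4,3,0,0,0,0]
    - [0,-4,3,0,0,0,0]
    - [0,-4,3,0,0,0,0]
    - [0,-4,3,0,0,0,0]
    - [0,-3.5,3,0,0,0,0]
    - [0,0,0,0,0,0,0]
    - [0,0,0,0,0,0,0]

```text
clock: 3.85
ee_pos: [0.516, -0.2777, 0.3623]
eef_rot: [-0.0, 0.776, 0.631, -0.0]
force: [-0.1, 0.6, -0.4]
grip_width: 0.0938
grasp_force: 0.0
```

Run:
```python
from h import *
st=r.read_state(); p=st['ee_pos']; R=Rot.from_quat(st['eef_rot'],scalar_first=True)
print(p,R.as_matrix().round(3).tolist(), R.inv().apply(np.array([.5205,-.279,.197])-p)*100)
```

```text
[ 0.51599622 -0.27766212  0.3622799 ] [[0.204, 0.979, -0.0], [0.979, -0.204, 0.0], [0.0, -0.0, -1.0]] [-0.04282181  0.47442735 16.52780344]
```

Call:
move_arm:
  steps:
    - [0,0,0.5,4,0,0,0]
    - [0,0,0,4,0,0,0]
    - [0,0,0,3.5,0,0,0]
    - [0,0,0,3,0,0,0]
    - [0,0,0,2.2,0,0,0]
    - [0,0,0,0,0,0,0]
    - [0,0,0,0,0,0,0]

```text
clock: 4.72
ee_pos: [0.5214, -0.2788, 0.1971]
eef_rot: [0.001, 0.776, 0.63, 0.0]
force: [-0.5, 1.5, 0.4]
grip_width: 0.0939
grasp_force: 0.0
```

Run:
```python
from h import *
def crop(n,x,y,w,h,s,g): 
    snap(n,n+'1.png'); im=load(n)['frame'][y:y+h,x:x+w,::-1]; im=np.clip(im*g,0,255).astype(np.uint8); return cv2.resize(im,(w*s,h*s),interpolation=cv2.INTER_CUBIC)
a=crop('top',330,160,60,80,6,1.6);b=crop('side',250,240,70,80,6,1.3)
cv2.imwrite('pics/c5.png',np.hstack([a,b]))
```

```text
(no output)
```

View pics/c5.png

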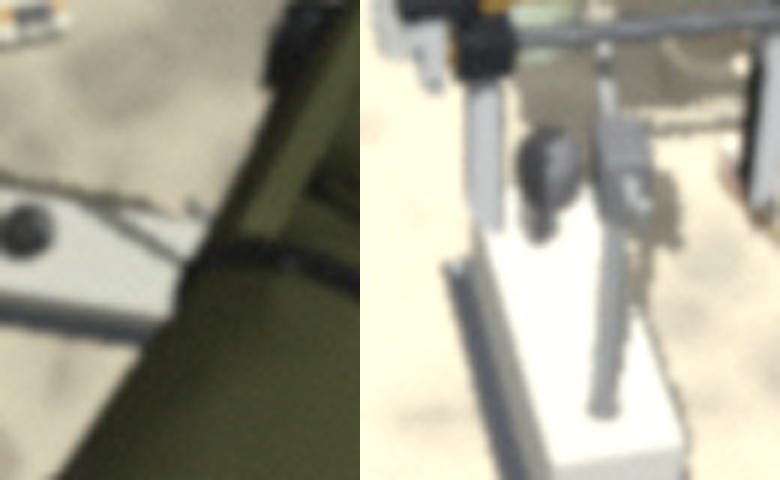

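c5: the open fingers (side crop columns ~485 and ~765) straddle the head block (~625) on the axis, clear of the knob. Next, close the gripper.

Call:
move_arm:
  steps:
    - [1,0,0,0,0,0,0]
    - [1,0,0,0,0,0,0]
    - [1,0,0,0,0,0,0]
    - [1,0,0,0,0,0,0]
    - [1,0,0,0,0,0,0]
    - [1,0,0,0,0,0,0]
    - [1,0,0,0,0,0,0]
    - [1,0,0,0,0,0,0]

```text
clock: 5.82
ee_pos: [0.521, -0.2791, 0.1955]
eef_rot: [-0.0, 0.777, 0.63, -0.0]
force: [0.1, -0.7, 0.0]
grip_width: 0.0197
grasp_force: 29.9
```

Call:
move_arm:
  steps:
    - [1,0,0,-1,0,0,0]
    - [1,0,0,-2,0,0,0]
    - [1,0,0,-2,0,0,0]
    - [1,0,0,-3,0,0,0]
    - [1,0,0,-3,0,0,0]
    - [1,0,0,-3,0,0,0]
    - [1,0,0,-2,0,0,0]
    - [1,0,0,0,0,0,0]
    - [1,0,0,0,0,0,0]

```text
clock: 6.95
ee_pos: [0.5209, -0.279, 0.3545]
eef_rot: [-0.001, 0.777, 0.63, -0.0]
force: [0.1, -1.3, -1.5]
grip_width: 0.0197
grasp_force: 29.9
```

Run:
```python
from h import *
st=r.read_state(); p=st['ee_pos']; R=Rot.from_quat(st['eef_rot'],scalar_first=True)
print(p, R.inv().apply(np.array([.458,.251,.36])-p)*100, st['grip_width'],st['force'],st['joint_positions'])
```

```text
[ 0.5208676  -0.27898573  0.35453294] [ 50.55786344 -17.09727622  -0.50654323] 0.019746374166826376 [ 0.12396805 -1.26736821 -1.50848465] [-5.53706029e-01  3.38547184e-01  1.17038205e+00 -2.16513725e-05
  1.63389972e+00 -3.45687241e-01]
```

Call:
move_arm:
  steps:
    - [1,2,-0.7,0,0,0,0]
    - [1,3.5,-1.2,0,0,0,0]
    - [1,4,-1.35,0,0,0,0]
    - [1,4,-1.35,0,0,0,0]
    - [1,4,-1.35,0,0,0,0]
    - [1,4,-1.35,0,0,0,0]
    - [1,4,-1.35,0,0,0,0]
    - [1,4,-1.35,0,0,0,0]
    - [1,4,-1.35,0,0,0,0]
    - [1,4,-1.35,0,0,0,0]
    - [1,4,-1.35,0,0,0,0]
    - [1,4,-1.35,0,0,0,0]
    - [1,3,-1,0,0,0,0]
    - [1,2,-0.7,0,0,0,0]
    - [1,0,0,0,0,0,0]
    - [1,0,0,0,0,0,0]
    - [1,0,0,0,0,0,0]
    - [1,0,0,0,0,0,0]

```text
clock: 9.2
ee_pos: [0.4582, 0.2498, 0.3555]
eef_rot: [0.0, 0.777, 0.63, 0.0]
force: [-0.3, -1.1, -1.1]
grip_width: 0.0198
grasp_force: 29.9
```

Run:
```python
from h import *
st=r.read_state(); print(st['ee_pos'],st['force'])
def crop(n,x,y,w,h,s,g): 
    snap(n,n+'2.png'); im=load(n)['frame'][y:y+h,x:x+w,::-1]; im=np.clip(im*g,0,255).astype(np.uint8); return cv2.resize(im,(w*s,h*s),interpolation=cv2.INTER_CUBIC)
a=crop('top',170,180,50,74,8,1.6);b=crop('side',190,130,50,74,8,1.1)
cv2.imwrite('pics/c6.png',np.hstack([a,b]))
t,s=load('top'),load('side'); p=st['ee_pos']
print('expected foot in side',proj(s,p-[0,0,.189]), 'bush',proj(s,[.457,.251,.125]))
```

```text
[0.4581656  0.24981985 0.3555032 ] [-0.29656876 -1.14936548 -1.1326692 ]
expected foot in side [210.92085075 171.77227613] bush [211.42943929 182.00334785]
```

View pics/c6.png

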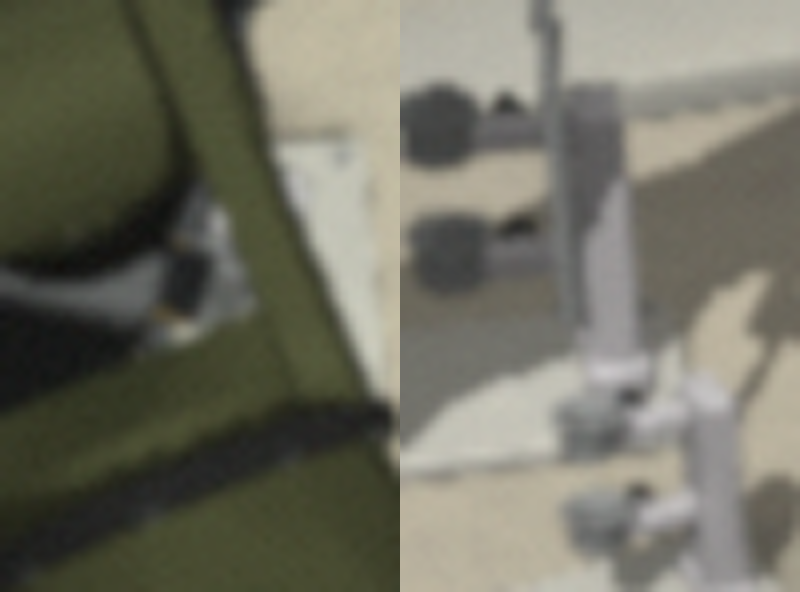

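c6: the rod's foot is at side (211.0,~170), right where forward kinematics predicts it. The upper bushing's mouth is at about (214,180.5), which is about 3 px right of the estimate from the top view. I'll refine this numerically.

Run:
```python
from h import *
s=load('side'); st=r.read_state(); p=st['ee_pos']
for z in(0,.05,.1,.15): print('rod at',z,proj(s,p-[0,0,.189-z]).round(2))
print('d(px)/dx,dy,dz per cm',[(proj(s,np.array([.457,.251,.125])+v)-proj(s,[.457,.251,.125])).round(2) for v in np.eye(3)*.01])
g=cv2.cvtColor(s['frame'],cv2.COLOR_RGB2GRAY)
print('side cols 203-222, rows 131-171 step 4'); 
for v in list(range(131,166,6))+list(range(166,202)): print(v,*g[v,203:224])
t=cv2.imread('pics/top0.png',0)
print('top cols 192-210'); 
for v in range(209,228): print(v,*t[v,190:212])
```

```text
rod at 0 [210.89 171.74]
rod at 0.05 [209.73 158.74]
rod at 0.1 [208.52 145.11]
rod at 0.15 [207.25 130.81]
d(px)/dx,dy,dz per cm [array([ 2.81, -0.53]), array([-0.69, -1.45]), array([-0.22, -2.46])]
side cols 203-222, rows 131-171 step 4
131 162 161 153 122 104 111 136 156 161 162 163 160 162 163 161 162 162 161 161 160 162
137 166 166 167 160 136 109 108 143 163 168 169 167 167 168 168 167 169 168 169 169 170
143 59 74 101 120 108 101 101 96 94 98 101 102 106 109 121 131 130 128 128 126 127
149 135 134 138 137 134 120 108 91 81 79 82 83 86 85 97 131 153 158 160 159 158
155 152 145 132 122 108 99 104 97 84 78 80 90 113 132 135 115 96 91 89 92 91
161 96 97 95 95 92 95 103 103 91 95 123 137 138 140 138 124 106 96 93 92 93
166 95 94 96 95 94 93 96 102 97 96 114 133 138 138 138 132 112 98 94 93 95
167 95 96 97 96 95 96 93 101 100 96 114 132 137 138 138 134 111 92 91 93 95
168 96 93 96 95 96 93 92 99 99 94 109 130 139 139 140 132 111 89 87 94 96
169 97 99 97 99 99 98 96 101 100 93 108 129 138 140 140 135 114 93 92 96 98
170 100 101 102 102 101 102 100 101 100 101 108 129 138 141 140 137 
[... 3567 characters left out ...]
 110 111 109 110
220 100 108 108 101 93 83 71 63 61 70 78 74 67 63 66 79 99 109 111 109 109 109
221 100 108 108 106 100 93 81 71 64 66 66 67 66 65 70 85 103 109 112 111 110 111
222 97 107 110 108 106 101 93 82 74 71 68 66 65 69 82 97 107 110 110 111 110 110
223 96 107 109 109 108 105 102 95 86 80 75 72 75 84 98 105 109 111 111 111 111 111
224 95 104 109 110 108 109 107 103 100 95 90 91 94 100 106 110 112 111 111 111 112 112
225 90 105 109 110 110 110 109 109 109 107 105 106 107 109 110 112 111 110 112 111 111 112
226 86 103 110 110 111 111 111 111 111 111 111 111 111 109 111 109 110 111 111 112 112 112
227 84 100 107 110 109 109 109 111 112 110 111 112 112 110 109 110 110 111 112 111 112 114
```

Call:
move_arm:
  steps:
    - [1,0.3,0.35,0,0,0,0]
    - [1,0,0,1,0,0,0]
    - [1,0,0,1.5,0,0,0]
    - [1,0,0,0.9,0,0,0]
    - [1,0,0,0,0,0,0]
    - [1,0,0,0,0,0,0]
    - [1,0,0,0,0,0,0]

```text
clock: 10.18
ee_pos: [0.4621, 0.2526, 0.3219]
eef_rot: [0.0, 0.777, 0.63, 0.0]
force: [0.3, -0.2, -0.7]
grip_width: 0.02
grasp_force: 29.9
```

Run:
```python
from h import *
st=r.read_state(); p=st['ee_pos']; print(p,st['force'])
acc=np.mean([get_image('side')['frame'].astype(float) for _ in range(4)],0)
s=snap('side','side3.png'); np.save('pics/acc3.npy',acc)
g=acc.mean(2)
for v in list(range(150,190,3)): print(v,*g[v,203:224].round().astype(int))
for z in(0,.05,.1): print('rod',z,proj(s,p-[0,0,.189-z]).round(2))
im=np.clip(acc[140:215,190:240,::-1]*1.2,0,255).astype(np.uint8)
cv2.imwrite('pics/c7.png',cv2.resize(im,(400,600),interpolation=cv2.INTER_CUBIC))
```

```text
[0.46213611 0.2526264  0.3218691 ] [ 0.27083452 -0.20882931 -0.6765414 ]
150 150 150 151 151 151 146 127 110 95 85 83 84 85 86 98 128 149 156 157 157 157
153 155 154 155 155 155 151 134 116 100 86 82 82 84 86 89 102 115 120 119 107 99
156 133 121 115 117 118 108 103 106 101 85 80 82 83 87 92 94 91 91 91 90 90
159 62 67 72 72 84 94 98 103 102 89 81 83 100 125 134 120 102 95 92 93 93
162 91 90 89 88 88 86 89 98 103 96 95 112 131 139 139 128 109 96 93 92 92
165 89 90 90 92 92 92 92 97 103 104 111 128 138 140 140 132 112 96 93 92 92
168 94 94 94 95 96 94 94 94 102 102 105 125 138 140 140 136 111 90 87 92 96
171 102 102 102 103 102 102 101 102 105 103 103 125 139 142 142 138 121 104 98 99 102
174 103 103 103 103 102 103 105 110 111 108 106 125 141 147 148 146 144 141 129 140 159
177 118 124 141 151 156 165 171 169 150 124 112 132 158 165 158 149 143 137 131 152 168
180 177 178 177 176 174 167 155 144 139 134 123 101 95 104 101 96 100 126 157 174 173
183 177 177 177 177 176 168 148 124 109 109 113 113 104 98 98 113 139 154 152 145 141
186 170 166 165 167 167 163 147 121 106 106 106 102 98 101 112 119 123 125 131 140 147
189 146 147 149 152 156 158 158 160 160 159 158 157 155 156 156 154 150 150 155 157 159
rod 0 [212.59 179.56]
rod 0.05 [211.5  166.98]
rod 0.1 [210.35 153.81]
```

View pics/c7.png

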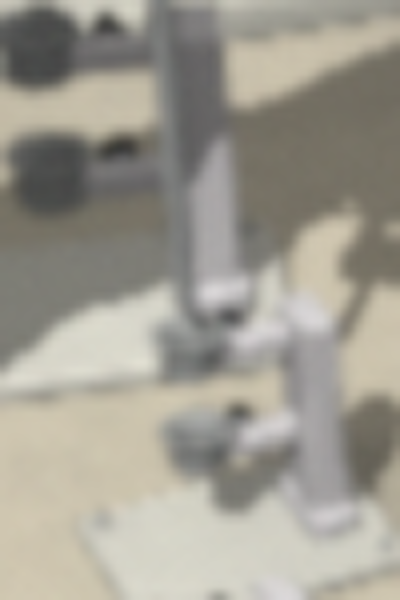

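c7: the rod's tip is at side (212.9,178.6), just over the mouth at (213.8,180.1), so it needs about 2.5 mm more in +x and 1 mm in +y. After that I'll descend gently, watching the force.

Call:
move_arm:
  steps:
    - [1,0.15,0.23,0,0,0,0]
    - [1,0,0,0.4,0,0,0]
    - [1,0,0,0.4,0,0,0]
    - [1,0,0,0.4,0,0,0]
    - [1,0,0,0,0,0,0]
    - [1,0,0,0,0,0,0]

```text
clock: 11.18
ee_pos: [0.4646, 0.2536, 0.3096]
eef_rot: [0.0, 0.777, 0.63, 0.0]
force: [0.8, 0.4, -0.4]
grip_width: 0.0201
grasp_force: 29.9
```

Call:
move_arm:
  steps:
    - [1,0,0,0.4,0,0,0]
    - [1,0,0,0.4,0,0,0]
    - [1,0,0,0.4,0,0,0]
    - [1,0,0,0,0,0,0]

```text
clock: 11.68
ee_pos: [0.4645, 0.2535, 0.2971]
eef_rot: [-0.0, 0.777, 0.63, -0.0]
force: [-0.6, -0.1, -1.2]
grip_width: 0.0198
grasp_force: 29.9
```

```bash
python3 -c "
from h import *
st=r.read_state();print(st['ee_pos'],st['force'],st['ft_torque'])"
```

```text
[0.46451624 0.25350636 0.29706163] [-0.55119879 -0.13092743 -1.17398129] [-0.05117203  0.04153167  0.04760172]
```

Call:
move_arm:
  steps:
    - [1,0,0,0.5,0,0,0]
    - [1,0,0,0.5,0,0,0]
    - [1,0,0,0.5,0,0,0]
    - [1,0,0,0.5,0,0,0]
    - [1,0,0,0.5,0,0,0]
    - [1,0,0,0,0,0,0]
    - [1,0,0,0,0,0,0]

```text
clock: 12.55
ee_pos: [0.4647, 0.2536, 0.2726]
eef_rot: [0.0, 0.777, 0.63, 0.0]
force: [0.8, -0.4, -0.1]
grip_width: 0.0198
grasp_force: 29.9
```

Call:
move_arm:
  steps:
    - [1,0,0,0.4,0,0,0]
    - [1,0,0,0.4,0,0,0]
    - [1,0,0,0.4,0,0,0]
    - [1,0,0,0.4,0,0,0]
    - [1,0,0,0.4,0,0,0]
    - [1,0,0,0,0,0,0]

```text
clock: 13.3
ee_pos: [0.4645, 0.2535, 0.2521]
eef_rot: [-0.0, 0.777, 0.63, -0.0]
force: [-0.4, -1.1, -0.4]
grip_width: 0.0203
grasp_force: 29.9
```

Call:
move_arm:
  steps:
    - [1,0,0,0.4,0,0,0]
    - [1,0,0,0.4,0,0,0]
    - [1,0,0,0.4,0,0,0]
    - [1,0,0,0.4,0,0,0]
    - [1,0,0,0.4,0,0,0]
    - [1,0,0,0.4,0,0,0]
    - [1,0,0,0.4,0,0,0]
    - [1,0,0,0.2,0,0,0]
    - [1,0,0,0,0,0,0]
    - [1,0,0,0,0,0,0]
    - [1,0,0,0,0,0,0]
    - [1,0,0,0,0,0,0]

```text
clock: 14.8
ee_pos: [0.4646, 0.2535, 0.2225]
eef_rot: [0.0, 0.777, 0.63, 0.0]
force: [-0.7, -0.8, -0.9]
grip_width: 0.02
grasp_force: 29.9
```

Run:
```python
from h import *
st=r.read_state();print(st['ee_pos'],st['force'],st['ft_torque'])
acc=np.mean([get_image('side')['frame'].astype(float) for _ in range(4)],0)
s=snap('side','side4.png'); print([proj(s,st['ee_pos']-[0,0,.189-z]).round(1) for z in(0,.1)])
im=np.clip(acc[150:225,190:240,::-1]*1.1,0,255).astype(np.uint8)
cv2.imwrite('pics/c8.png',cv2.resize(im,(400,600),interpolation=cv2.INTER_CUBIC))
f=[r.read_state()['force']]; print(f)
```

```text
[0.46461339 0.25354829 0.22248297] [-0.65860428 -0.77447107 -0.89754733] [-0.09580281  0.05074995 -0.02217967]
[array([215.2, 202.7]), array([213.2, 179.1])]
[array([ 0.16495514, -0.59285509, -1.83799031])]
```

View pics/c8.png

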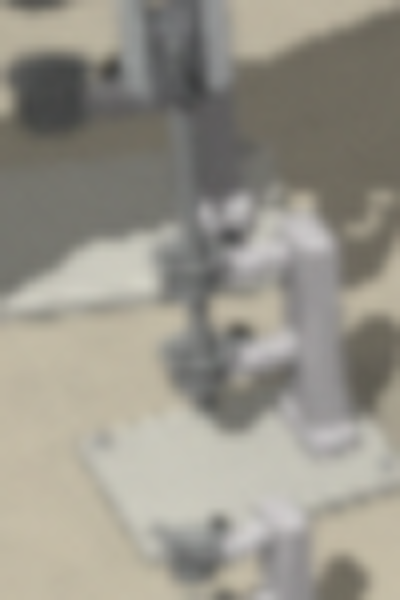

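c8: the rod runs through both bushings of the middle bracket. It shows between them at crop (200,320), and the foot sticks out below the lower one at (207,405), clear of the base plate. Contact forces are about zero, so I'm handing the job in.

```bash
python3 -c "
from station import r
print(r.job_done())"
```

```text
the job is handed in; nothing more can be done
None
```

I handed the job in with the drip pole held upright through both bushings of the middle-sized bracket. By the arm's position its foot is about 33 mm above the worktop, and there was almost no force on the tool. No verdict came back, and I didn't recheck the knob pole or the bystanders in the images after the lift.

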